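# Uncap the studio light and bring it up to full

### The arm

A 6-joint arm with a two-finger parallel gripper is mounted at the origin on the work surface. World frame = base frame: x ahead of the robot, y to its left, z up, the work surface at z = 0. Lengths are in mm, angles in rad, forces in N, time in s.
With the tool pointing down it reaches from about 300 to 775 mm from the base axis. Payload 14.6 kg.
Tool frame: the origin (TCP) lies midway between the tips of the shut fingers; the grasp point (between the pads) lies 19 mm behind it; z points along the fingers, y is the line along which they close (so a half turn about z gives the same grasp; the last joint's range is limited). The gripper opens to 94 mm and grips with 3 to 60 N. Pads are 16 mm wide; open, the fingers measure 119 mm over their backs; the gripper's body (75 mm by 177 mm) begins 78 mm behind the grasp point.
Start: joints at [1.216, 0.3, 1.521, -0, 1.321, -0.067], TCP at [156.111, 527.369, 205.446] pointing down, gripper open.
Joint ranges: [-3.03, 3.03], [-0.79, 2.21], [0.23, 2.52], [-1.04, 4.18], [0, 3.07], [-2.55, 2.55]. Speed limits (rad/s): [2.22, 2.22, 2.57, 3.14, 3.14, 3.14].

### API

Orientations are given as [roll, pitch, yaw] about the fixed x, y, z axes, in that order (R = Rz(yaw) Ry(pitch) Rx(roll)).
In Python, from cell import manip, camera gives the robot as it stands.
- The arm moves only by the tool move_arm, never from a script. Its arguments are lists of equal length, an entry for each row: "dp": the shift along the world's x, y, z in mm, a list of three; "rotation": the turn, a rotation vector about the world's x, y, z in rad, a list of three; "hand": the opening, from 0 (shut) to 1 (fully open). A call has 1 to 10 rows; each row shifts and turns the commanded pose from where the row before left it; what a row does not reach is not made up. A row lasts 1/8 s, in which the tool goes at most 62.5 mm and 10.7 degrees, less where a joint would pass 70% of its speed; a pose out of reach is approached as far as the arm can. A call with a gripper value outside its range is refused whole. The fingers move at their own pace and stop on an object; "newtons" is the grip in N (left out, the last holds). Time passes only in rows, so rows that do not move let the fingers close. It gives the time, the measured TCP pose, the force, the opening and the grip force at its end, in the units of the state.
- manip.read_state(): the state, without advancing time (a new reading comes with each control period).
- camera(name): name is "scene" or "top"; returns a dict with "image" (400x640x3 uint8, red, green, blue), "fx", "fy", "cx", "cy" (pixels), "R" (3x3) and "t" (3): a world point X has camera coordinates R X + t. Camera axes: x right, y down, z forward; pixel columns grow to the right and rows downward; lengths in mm; the calibration is good to about 2 mm. A picture is of the moment at which its call begins. There is no depth.
- manip.sign_off(): hands the job in; it is judged then, once.
The state is a dict: "clock": time; "joints": joint angles; "qd": joint speeds; "effort": joint torques, N m; "eef_pos": TCP position; "eef_rot": TCP orientation; "wrist_force": force on the tool from outside, world axes, zero at the start; "moment": the same for the moment, N m; "finger_gap": finger opening in mm; "finger_force": force on a finger pad.
Only numpy, scipy, OpenCV 4.12 (cv2) and the standard library are available. Lean on these libraries where they do the work, as an engineer would, in place of code of your own. Each camera call takes 0.05 s, during which the arm holds its last target. There are 200 camera calls.

### The job

Get the studio light ready for working: squeeze the two grey spring pads of its front cap together to free the catch, draw the cap off and set it down, without dropping it, flat in the empty part of the enamel tray with the pads up. Only then, with the cap out of the way, slide the fader of the dimmer desk all the way up to full, the end where the printed bars are longest. Leave the tins, jars, brushes, spray can and roll of tape where they are.

Things in the scene. Friction and masses are not known exactly. Their poses are not given: they have to be found in the camera images.
- cap: Black cap, 116 mm wide, 0.08-0.15 kg, on the light. Origin: centre of its underside; z runs out along the light's axis. 14 mm spigot 88 mm wide, 6 mm flange, then a fixed hub 28 mm in x, 42 in y. On the hub's +x and -x sides a grey ribbed spring pad, 34 mm in y, at z 23 to 50 mm, outer faces 62 mm apart; squeezed they slide in 8 mm each to a stop, 46 mm apart.
- cap_grip (a point): Point on the cap's axis midway between the two grey pads, 44 mm above the cap's underside and 24 mm above its flange: where to pinch (fingers closing along the cap's x axis, reaching in along its -z axis). Same axes as the cap.
- pad_a (a joint): Travel of the grey pad on the cap's +x side: 0 out (its tooth is behind the light's lip, cap locked), 0.008 m fully in. The tooth clears the lip beyond about 0.0065 m. About 4 N to start, 11 N to hold fully in; springs back.
- pad_b (a joint): The same for the grey pad on the cap's -x side. Only with both pads squeezed in together does the cap draw freely straight out along its z axis (the spigot sits 14 mm deep in the light). A hard push on one pad alone can lever the cap off: that does not count.
- lamp: Grey LED studio light in a steel yoke on a round foot 180 mm wide, fixed, about 0.28 m tall with its cap. Origin: centre of the foot on the table. The head is tipped 0.70 rad (40 degrees) from vertical towards the light's own -x axis; the cap's two pads stand one up-slope, one down-slope of each other.
- lamp_front (a point): Centre of the light's front rim (120 mm across), where the underside of the cap's flange rests, 226 mm above the table; the up-slope pad reaches 274 mm. Axes as lamp (not tipped).
- tray: White enamel tray with blue rim, 280 mm (x) by 190 mm (y), fixed, floor at z 4 mm, walls 26 mm high and 4 mm thick. Origin: centre of its underside. The roll of tape lies in its -x half; the +x half is empty (a good place for the cap's centre is x = +50 mm, y = 0).
- tape: Roll of paper tape lying flat in the tray, 84 mm wide, 24 mm high. Origin: centre of its underside. Leave it there.
- dimmer: Dimmer desk, black box with grey top, 100 mm (x) by 190 mm (y), fixed, top 40 mm above the table. Origin: centre of its underside. One fader runs along +y over the top; printed bars beside the slot grow longer towards the full (+y) end.
- fader (a joint): Fader position: 0 at the off end, 0.100 m (a stop) at full, along the dimmer's +y axis. It needs about 2 N and stays where it is left.
- fader_top (a point): Top centre of the fader's black grip: 26 mm (x) by 18 mm (y), 26 mm tall, its top 68 mm above the table, 12 mm to the -x side of the dimmer's centre line. Axes as the dimmer.
- tin_far: Closed paint tin, 100 mm wide, 120 mm high, at the back. Origin: centre of its underside. Bystander.
- tin_low: Closed paint tin, 100 mm wide, 75 mm high, beyond the light. Origin: centre of its underside. Bystander.
- brush_jar: Glass jar of brushes, 84 mm wide, 105 mm high, brushes up to 260 mm, at the back. Origin: centre of its underside. Bystander.
- medium: Amber jar with a dark lid, 62 mm wide, 85 mm high, near the robot. Origin: centre of its underside. Bystander.
- flat_brush: Flat paint brush, 210 mm long, lying at the back, handle towards -y, 42 mm wide. Origin: underside at mid-length, x axis along it. Bystander.
- spray: Spray can, 66 mm wide, 190 mm high, at the left. Origin: centre of its underside. Bystander.
Mind the look-alikes: they are no part of the job. What is shaped like the cap but blue or purple is not meant.

How it is judged (in metres and radians):
On the way, in this order (a step that is already met when the one before it is completed fails the run):
1. both pads are squeezed in together while the cap is still on the light (value of joint each of pad_a, pad_b above 0.006 m and distance between cap and lamp_front below 0.025 m), for 0.1 s.
2. the cap is drawn off, clear of the light's front (distance between cap and lamp_front above 0.06 m), for 0.1 s.
3. the cap touches down flat in the empty part of the tray while the fingers still hold it (contact force between cap and the fingers above 0.5 N and x of cap in the frame of tray between -0.085 and 0.085 m and y of cap in the frame of tray between -0.04 and 0.04 m and z of cap in the frame of tray below 0.012 m and angle between cap's own z axis and vertical below 0.2 rad), for 0.1 s.
4. the fader is pushed up to full (value of joint fader above 0.094 m), for 0.2 s.
At the end, for the whole second after the job is handed in: The cap lies flat (within 0.12 rad) and still on the tray's floor, wholly inside its walls and pads up, and the fader stands within 6 mm of its full end (joint above 0.094 m) (x of cap in the frame of tray between -0.085 and 0.085 m and y of cap in the frame of tray between -0.04 and 0.04 m and z of cap in the frame of tray below 0.009 m and angle between cap's own z axis and vertical below 0.12 rad and linear speed of cap below 0.02 m/s and value of joint fader above 0.094 m); the robot touches nothing.
It fails at once if the fader is raised more than 40 mm while the cap is still on the light (value of joint fader above 0.04 m and distance between cap and lamp_front below 0.06 m).
It fails at once if a bystander (tin, jar, brush, spray can) is shifted by more than 30 mm, or the tape roll by more than 40 mm (distance of any of tin_far, tin_low, brush_jar, medium, flat_brush, spray from where it was at the start of the episode above 0.03 m or distance of tape from where it was at the start of the episode above 0.04 m).
It also fails if it takes over 58 s, if anything falls off the work surface, if the arm or the gripper's body presses on something with over 40 N, if the wrist force passes 120 N, or if a joint passes its speed limit or range.

## Working session

There is one attempt and no reset: what is moved stays moved. The work goes in short steps, Python scripts to look and compute and a tool call to move; the robot and the scene stay as the last step left them, time stands still between calls to the robot, and variables do not carry over. Pictures are saved under pics/ and viewed, at most 10 in all, crops included, and the job is handed in when it is done.

Besides the shell and the picture viewer there is one more tool, called after "Request:" as name(argument=value, ...) on one line, values as JSON. move_arm: Moves the arm, as the interface text tells. Its arguments: {"type":"object","properties":{"dp":{"type":"array","items":{"type":"array","items":{"type":"number"}}},"rotation":{"type":"array","items":{"type":"array","items":{"type":"number"}}},"hand":{"type":"array","items":{"type":"number"}},"newtons":{"type":"number"}},"required":["dp","rotation","hand"]}

```bash
mkdir -p pics; ls; python3 - <<'E'
from cell import manip, camera
import cv2,pickle
for n in("scene","top"):
    c=camera(n); pickle.dump(c,open(n+".pkl","wb")); cv2.imwrite(f"pics/{n}0.png",c["image"][:,:,::-1])
    print(n,c["fx"],c["cx"],c["cy"],c["R"],c["t"])
print(manip.read_state())
E
```

```text
pics
scene 392.2534614960725 316.38002610540786 195.12485134528814 [[ 0.77030216  0.63743434 -0.01766457]
 [ 0.51381126 -0.63684062 -0.57483216]
 [-0.37766728  0.4337182  -0.81808065]] [-378.64077975 -117.08359989 1398.23464177]
top 412.913584937314 316.4252208005693 201.14548963138654 [[-2.36922878e-02 -9.99713878e-01 -3.29208707e-03]
 [-9.87923263e-01  2.39169809e-02 -1.53086918e-01]
 [ 1.53121854e-01 -3.74649941e-04 -9.88207244e-01]] [  25.80810759  474.22704916 1360.2035919 ]
{'clock': 0.1, 'joints': array([ 1.21641420e+00,  3.00422936e-01,  1.52147545e+00,  4.58526021e-05,
        1.32072793e+00, -6.65831241e-02]), 'qd': array([ 5.39072667e-04, -1.32340129e-03, -3.01620205e-03,  1.43740278e-03,
       -2.60000272e-03,  5.84252827e-05]), 'effort': array([ 1.38727777e-03, -5.32639861e+01, -3.53289199e+01,  7.09779072e-02,
        2.33946828e-02, -6.85015198e-05]), 'eef_pos': array([156.01755218, 527.17302244, 204.95744295]), 'eef_rot': array([-3.14056424e+00, -1.13089560e-04,  2.85378222e+00]), 'wrist_force': array([0.13386723, 0.14648552, 0.57531742]), 'moment': array([-0.03884657, -0.06830672,  0.01274713]), 'finger_force': 0.0, 'finger_gap': 94.35859259645727}
```

View pics/scene0.png

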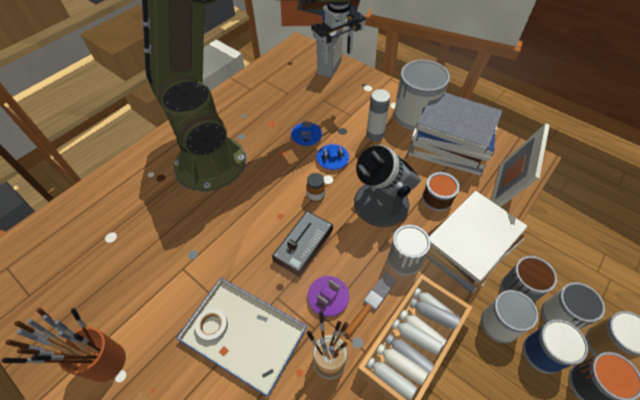

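View pics/top0.png

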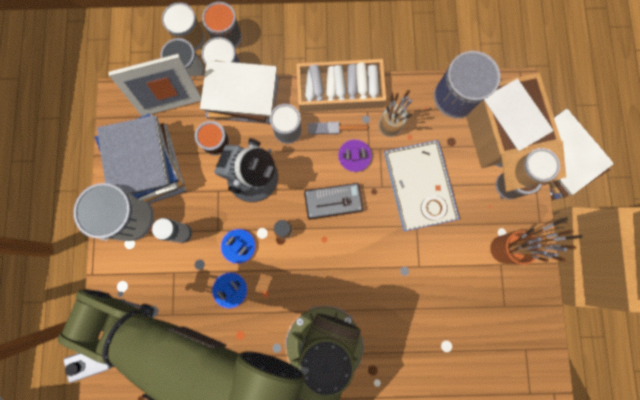

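Scene view: the lamp with its black cap is at about (378,165), the dimmer at (302,242) and the tray at (243,335). Top view: lamp at (250,170), dimmer at (333,201), tray at (422,186).

There are four cap-shaped things. Two blue ones are on the table (top (238,245) and (230,290)), one purple one is on the table (top (355,155)), and a black one is on the lamp (top (258,167)). The black one on the lamp fits the description. I'll confirm it in an enlarged crop.

```bash
python3 - <<'E'
import cv2,pickle,numpy as np
S=pickle.load(open("scene.pkl","rb"))["image"];T=pickle.load(open("top.pkl","rb"))["image"]
def cr(I,u,v):
    c=cv2.resize(I[v:v+60,u:u+80],(400,300),interpolation=cv2.INTER_CUBIC)
    c=np.clip(255*(c/255.)**.6,0,255).astype(np.uint8)
    for i in range(0,80,10): cv2.putText(c,str(u+i),(i*5,8),0,.3,(255,255,0)); cv2.line(c,(i*5,9),(i*5,14),(255,255,0))
    for i in range(10,60,10): cv2.putText(c,str(v+i),(0,i*5+3),0,.3,(255,255,0)); cv2.line(c,(20,i*5),(25,i*5),(255,255,0))
    return c
im=np.vstack([np.hstack([cr(T,210,140),cr(S,340,135)]),np.hstack([cr(T,295,170),cr(S,263,205)])])
cv2.imwrite("pics/crop.png",im[:,:,::-1])
E
```

```text
(no output)
```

View pics/crop.png

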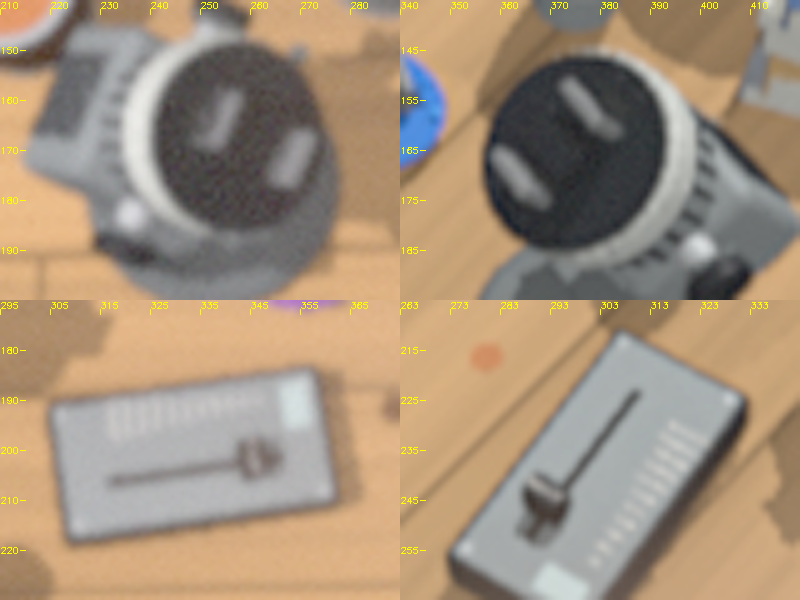

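The crop confirms the black cap with grey pads on the lamp. In the top view its pads are near (252,164) and (268,171); in the scene view they are near (378,160) and (364,170). The dimmer's bars are longest at the left in the top view and the upper right in the scene view. The fader sits at the opposite, off end.

```bash
cat > h.py <<'E'
import cv2,pickle,numpy as np
C={n:pickle.load(open(n+".pkl","rb")) for n in("scene","top")}
def ray(n,p):
    c=C[n];R=np.array(c["R"]);d=R.T@np.array([(p[0]-c["cx"])/c["fx"],(p[1]-c["cy"])/c["fy"],1]);return -R.T@np.array(c["t"]),d/np.linalg.norm(d)
def onz(n,p,z):
    o,d=ray(n,p);return o+d*(z-o[2])/d[2]
def tri(a,b):
    (o,d),(q,e)=ray("top",a),ray("scene",b)
    s=np.linalg.lstsq(np.c_[d,-e],q-o,rcond=None)[0];A,B=o+d*s[0],q+e*s[1];return (A+B)/2,np.linalg.norm(A-B)
def blob(n,seed,mask,k=3):
    m=cv2.morphologyEx(mask.astype(np.uint8),cv2.MORPH_OPEN,np.ones((k,k),np.uint8))
    _,l=cv2.connectedComponents(m);b=(l==l[seed[1],seed[0]]).astype(np.uint8)
    return max(cv2.findContours(b,0,1)[0],key=cv2.contourArea)
E
python3 - <<'E'
from h import *
np.set_printoptions(precision=1,suppress=True)
# cap disc ellipses
el={}
for n,s,box in(("top",(260,160),(238,276,146,190)),("scene",(372,152),(355,397,143,189))):
    g=C[n]["image"].max(2).astype(int);m=np.zeros(g.shape,bool)
    u0,u1,v0,v1=box;m[v0:v1,u0:u1]=g[v0:v1,u0:u1]<(75 if n=="top" else 60)
    c=cv2.convexHull(blob(n,s,m));el[n]=cv2.fitEllipse(c);print(n,"disc",el[n],cv2.boundingRect(c))
print("disc",tri(el["top"][0],el["scene"][0]))
pu=tri((252,164),(378,160)),tri((268,171),(364,170));print("pads",pu)
mid=(pu[0][0]+pu[1][0])/2;print("mid",mid,np.linalg.norm(pu[0][0]-pu[1][0]))
# tray
for n,s in(("top",(410,180)),("scene",(235,350))):
    I=C[n]["image"];h=cv2.cvtColor(I,cv2.COLOR_RGB2HSV)
    c=blob(n,s,(h[...,1]<60)&(h[...,2]>140));r=cv2.minAreaRect(c);q=cv2.approxPolyDP(cv2.convexHull(c),8,True)[:,0]
    P=np.array([onz(n,p,4) for p in q]);print(n,"tray",q.tolist(),P[:,:2].tolist(),np.linalg.norm(np.roll(P,-1,0)-P,axis=1))
# dimmer
for n,q in(("top",[(304.5,191.5),(357.5,184),(363,211),(308.5,218)]),("scene",[(307,212),(332,224.5),(298,271),(273,256)])):
    P=np.array([onz(n,p,40) for p in q]);print(n,"dim",P[:,:2].tolist(),np.linalg.norm(np.roll(P,-1,0)-P,axis=1),P.mean(0))
print("fader",onz("top",(346.5,200.5),68),onz("scene",(292,243),68),tri((346.5,200.5),(292,243)))
print("slot ends",onz("top",(317,206.5),40),onz("scene",(310.5,223.5),40))
print("tape",onz("top",(433,208),28))
E
```

```text
top disc ((259.3152770996094, 169.81463623046875), (34.563690185546875, 44.97038269042969), 149.62466430664062) (241, 149, 35, 41)Traceback (most recent call last):
  File "<stdin>", line 8, in <module>
cv2.error: OpenCV(4.12.0) /io/opencv/modules/imgproc/src/shapedescr.cpp:361: error: (-201:Incorrect size of input array) There should be at least 5 points to fit the ellipse in function 'fitEllipseNoDirect'
```

```bash
python3 - <<'E'
from h import *
np.set_printoptions(precision=1,suppress=True)
el={"top":((256.3,167.5),),"scene":((374,166),)}
I=C["scene"]["image"];print("scene row165",I[165,352:400].max(1));I=C["top"]["image"];print("top row168",I[168,234:282].max(1));print("col258",I[142:196,258].max(1))
print("disc",tri(el["top"][0],el["scene"][0]))
pu=tri((252,164),(378,160)),tri((268,171),(364,170));print("pads",pu)
mid=(pu[0][0]+pu[1][0])/2;print("mid",mid,np.linalg.norm(pu[0][0]-pu[1][0]))
for n,s in(("top",(410,180)),("scene",(235,350))):
    I=C[n]["image"];h=cv2.cvtColor(I,cv2.COLOR_RGB2HSV)
    c=blob(n,s,(h[...,1]<60)&(h[...,2]>140));q=cv2.approxPolyDP(cv2.convexHull(c),8,True)[:,0]
    P=np.array([onz(n,p,4) for p in q]);print(n,"tray",q.tolist(),P[:,:2].round().tolist(),np.linalg.norm(np.roll(P,-1,0)-P,axis=1),P.mean(0))
for n,q in(("top",[(304.5,191.5),(357.5,184),(363,211),(308.5,218)]),("scene",[(307,212),(332,224.5),(298,271),(273,256)])):
    P=np.array([onz(n,p,40) for p in q]);print(n,"dim",P[:,:2].round().tolist(),np.linalg.norm(np.roll(P,-1,0)-P,axis=1),P.mean(0))
print("fader",onz("top",(346.5,200.5),68),onz("scene",(292,243),68),tri((346.5,200.5),(292,243)))
print("slot ends",onz("top",(317,206.5),40),onz("scene",(310.5,223.5),40))
print("tape",onz("top",(433,208),28),onz("scene",(210,325),28))
E
```

```text
scene row165 [171 176 179 163  90  30  54  80  87  73  54  32  21  17  19  19  21  23
  23  24  23  22  20  23  16  15  16  13  17  16  20  19  22  23  21  23
  24  23  20  19  35 100 165 176 165 162 151 109]
top row168 [151 198 214 214 203 160  95  50  31  32  38  32  34  43  51  64  72  81
  89  92  80  59  35  38  32  34  38  34  37  40  38  40  62  78  94 110
 111 102  88  62  52  64  85 114 129 133 133 135]
col258 [69 47 53 76 98 97 76 51 39 44 42 43 40 40 41 48 56 67 66 60 48 40 43 40
 37 35 32 37 38 31 35 30 33 36 33 30 31 35 29 33 34 33 33 38 54 70 75 67
 63 63 61 65 80 90]
disc (array([550.4, 189.4, 220.4]), np.float64(3.535681046248343))
pads ((array([555.5, 198.3, 242. ]), np.float64(4.718558313191088)), (array([538.6, 155.1, 226.1]), np.float64(0.6877502289868312)))
mid [547.  176.7 234. ] 49.07877743771236
top tray [[437, 140], [458, 219], [403, 230], [384, 152]] [[688.0, -417.0], [406.0, -470.0], [373.0, -279.0], [649.0, -228.0]] [287.4 193.8 281.4 193.6] [ 529.1 -348.8    4. ]
scene tray [[220, 286], [302, 330], [267, 393], [183, 341]] [[376.0, -294.0], [639.0, -239.0], [672.0, -409.0], [414.0, -460.0]] [269.2 173.1 263.5 170.8] [ 525.3 -350.3    4. ]
top dim [[508.0, 54.0], [530.0, -126.0], [437.0, -141.0], [418.0, 42.0]] [181.7  94.  184.6  91.3] [473.1 -42.8  40. ]
scene dim [[423.0, 38.0], [511.0, 52.0], [531.0, -128.0], [444.0, -139.0]] [ 89.6 181.4  87.7 178.6] [477.3 -44.2  40. ]
fader [469.6 -85.   68. ] [470.1 -82.4  68. ] (array([470.1, -83.9,  69.6]), np.float64(2.416555408732518))
slot ends [455.9  12.9  40. ] [458.   13.5  40. ]
tape [ 442.9 -380.3   28. ] [ 447.6 -387.8   28. ]
```

```bash
python3 - <<'E'
from h import *
np.set_printoptions(precision=2,suppress=True)
az=np.radians(180+68.6); ax=np.array([np.sin(.7)*np.cos(az),np.sin(.7)*np.sin(az),np.cos(.7)])
X=np.array([-np.cos(.7)*np.cos(az),-np.cos(.7)*np.sin(az),np.sin(.7)]);Y=np.cross(ax,X)
for n,box,th in(("top",(238,276,146,190),50),("scene",(354,397,143,189),60)):
    g=C[n]["image"].max(2).astype(int);u0,u1,v0,v1=box
    m=np.zeros(g.shape,np.uint8);m[v0:v1,u0:u1]=g[v0:v1,u0:u1]<th
    k,l,st,_=cv2.connectedComponentsWithStats(m,connectivity=4);b=(l==1+st[1:,4].argmax()).astype(np.uint8)
    c=cv2.convexHull(max(cv2.findContours(b,0,1)[0],key=cv2.contourArea));e=cv2.fitEllipse(c)
    print(n,e,c[:,0].tolist());P=onz(n,e[0],230.6);o,d=ray(n,e[0]);print(" centre",P,"view in cap frame",[-d@X,-d@Y,-d@ax])
    # pads
    f=cv2.fillConvexPoly(np.zeros(g.shape,np.uint8),cv2.convexHull(c),1);f=cv2.erode(f,np.ones((5,5)))
    m=((g>(60 if n=="top" else 45))&(f>0)).astype(np.uint8);k,l,st,ce=cv2.connectedComponentsWithStats(m)
    for i in range(1,k):
        if st[i,4]>15: print("  pad",st[i],ce[i],cv2.minAreaRect(np.argwhere(l==i)[:,::-1].astype(np.float32)),onz(n,ce[i],270)[:2],onz(n,ce[i],237)[:2])
E
```

```text
top ((257.3132019042969, 167.55462646484375), (32.1475715637207, 36.58761215209961), 173.93386840820312) [[261, 150], [265, 152], [268, 154], [269, 155], [272, 161], [273, 164], [273, 165], [269, 181], [265, 184], [261, 185], [253, 185], [248, 182], [245, 179], [243, 176], [242, 173], [242, 162], [243, 159], [244, 157], [247, 153], [253, 150], [257, 149]]
 centre [548.96 186.22 230.6 ] view in cap frame [np.float64(0.4557861721416687), np.float64(0.16692899185384832), np.float64(0.8742961037103522)]
  pad [249 158  10  12  68] [253.69 163.54] ((253.40003967285156, 163.20001220703125), (6.260990142822266, 12.521980285644531), 26.56505012512207) [551.37 190.85] [559.73 195.91]
  pad [264 166   7  12  56] [267.05 171.64] ((266.82354736328125, 171.2058868408203), (5.093247413635254, 11.641709327697754), 14.03624439239502) [526.79 152.86] [534.45 156.82]
scene ((374.30126953125, 165.13328552246094), (35.13554763793945, 40.659263610839844), 25.628477096557617) [[379, 146], [385, 148], [390, 153], [391, 155], [392, 158], [392, 167], [391, 171], [390, 173], [388, 176], [383, 181], [377, 184], [374, 185], [368, 185], [366, 184], [362, 181], [360, 179], [358, 175], [357, 172], [357, 163], [358, 158], [359, 156], [361, 153], [364, 150], [367, 148], [369, 147], [372, 146]]
 centre [552.27 183.31 230.6 ] view in cap frame [np.float64(0.17208484961408743), np.float64(-0.4859951986085153), np.float64(0.8568520709333477)]
  pad [372 150  12  13  62] [377.1  155.98] ((377.2500305175781, 156.25001525878906), (14.849241256713867, 4.242640495300293), 45.0) [555.42 184.72] [542.03 210.48]
  pad [359 164  11  12  65] [363.45 169.82] ((363.5000305175781, 170.00003051757812), (14.849242210388184, 4.949747085571289), 45.0) [554.69 123.45] [541.27 146.68]
```

```bash
python3 - <<'E'
from h import *
np.set_printoptions(precision=2,suppress=True)
for n,(u0,u1,v0,v1),z,th in(("top",(262,275,164,180),237,50),("top",(246,260,157,174),262,50),("scene",(370,387,148,164),270,30),("scene",(357,372,162,180),237,30)):
    g=C[n]["image"].max(2).astype(float)[v0:v1,u0:u1];w=np.clip(g-th,0,60)
    if n=="top" and z==237: # drop foot side
        for r in range(w.shape[0]): w[r,max(0,int(12-(r*.45))):]*=(1 if r<6 else 0)
    v,u=np.mgrid[v0:v1,u0:u1];mu=np.array([(u*w).sum(),(v*w).sum()])/w.sum()
    D=np.stack([u-mu[0],v-mu[1]],-1).reshape(-1,2);S=(D*w.reshape(-1,1)).T@D;d=np.linalg.eigh(S)[1][:,1]
    a,b=onz(n,mu-6*d,z),onz(n,mu+6*d,z);q=(b-a)[:2];print(n,z,mu,d,"tilt az up-slope",(np.degrees(np.arctan2(q[1],q[0]))+90)%180,onz(n,mu,z))
# yellow check: foot of lamp in scene/top
print(onz("top",(250,178),0),onz("scene",(381,203),0))
E
```

```text
top 237 [268.04 170.74] [-0.53  0.84] tilt az up-slope 57.62812395959949 [537.06 153.92 237.  ]
top 262 [253.95 163.51] [-0.44  0.9 ] tilt az up-slope 63.983230392572466 [553.48 191.33 262.  ]
scene 270 [377.26 155.45] [0.7  0.72] tilt az up-slope 72.16260109944045 [554.69 186.53 270.  ]
scene 237 [361.83 170.86] [-0.08  1.  ] tilt az up-slope 32.37190035669009 [539.98 141.02 237.  ]
[568.07 245.21   0.  ] [570.89 236.24   0.  ]
```

Request:
move_arm(dp=[[0,0,60],[0,0,60],[37,-40,0],[37,-40,0],[37,-40,0],[37,-40,0],[37,-40,0],[37,-40,0],[37,-40,0],[37,-40,0]], rotation=[[0,0,0],[0,0,-0.096],[0,0,0],[0,0,0],[0,0,0],[0,0,0],[0,0,0],[0,0,0],[0,0,0],[0,0,0]], hand=[1,1,1,1,1,1,1,1,1,1])

```text
clock: 1.35
eef_pos: [453.0, 205.8, 325.3]
eef_rot: [-3.141, -0.0, 2.758]
wrist_force: [0.2, 0.8, 0.5]
finger_gap: 94.2
finger_force: 0.0
```

Request:
move_arm(dp=[[11,-12,0],[11,-12,0],[11,-12,0],[11,-12,0],[11,-12,0],[11,-12,0],[10,-12,0],[0,0,0],[0,0,0]], rotation=[[0.0927,-0.0375,0],[0.0927,-0.0375,0],[0.0927,-0.0375,0],[0.0927,-0.0375,0],[0.0927,-0.0375,0],[0.0927,-0.0375,0],[0.0927,-0.0375,0],[0,0,0],[0,0,0]], hand=[1,1,1,1,1,1,1,1,1])

```text
clock: 2.48
eef_pos: [528.0, 123.6, 325.6]
eef_rot: [2.443, 0.0, 2.758]
wrist_force: [0.6, 0.1, -0.3]
finger_gap: 93.9
finger_force: 0.0
```

```bash
python3 - <<'E'
from cell import manip,camera
import cv2,numpy as np
from scipy.spatial.transform import Rotation as R
np.set_printoptions(precision=3,suppress=True)
s=manip.read_state();r=R.from_euler('xyz',s['eef_rot']).as_matrix();print(s['clock'],s['joints'],s['eef_pos'],"z",r[:,2],"y",r[:,1])
a=[]
for n,u,v in(("top",215,120),("scene",330,110)):
    I=camera(n)["image"];c=cv2.resize(I[v:v+100,u:u+80],(400,500),interpolation=2);a.append(np.uint8(255*(c/255.)**.6))
cv2.imwrite("pics/pre.png",np.hstack(a)[:,:,::-1])
E
```

```text
2.475 [-0.16   0.065  1.666  0.707  1.305 -1.503] [527.965 123.639 325.571] z [ 0.241  0.596 -0.766] y [0.287 0.71  0.643]
```

View pics/pre.png

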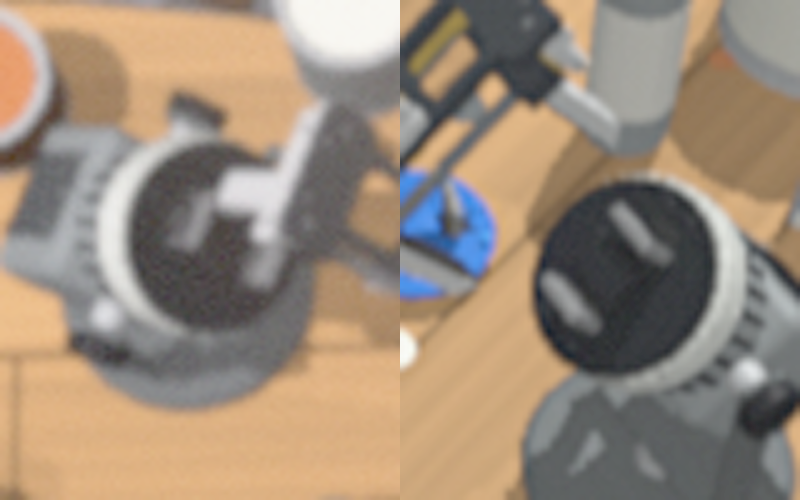

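The fingers are just above the cap in both views, with the upper finger near (245,185) in the top crop. I'll move in closer along the axis, then check alignment.

Request:
move_arm(dp=[[2,6,-11],[2,6,-11],[2,6,-11],[2,6,-12],[0,0,0]], rotation=[[0,0,0],[0,0,0],[0,0,0],[0,0,0],[0,0,0]], hand=[1,1,1,1,1])

```text
clock: 3.2
eef_pos: [535.8, 147.9, 279.3]
eef_rot: [2.442, -0.001, 2.758]
wrist_force: [0.1, 0.1, 0.6]
finger_gap: 93.9
finger_force: 0.0
```

```bash
python3 - <<'E'
from cell import manip,camera
import cv2,numpy as np
s=manip.read_state();print(s['clock'],s['eef_pos'])
a=[]
for n,u,v in(("top",225,130),("scene",340,115)):
    I=camera(n)["image"];c=cv2.resize(I[v:v+75,u:u+60],(400,500),interpolation=2);a.append(np.uint8(255*(c/255.)**.6))
cv2.imwrite("pics/pre2.png",np.hstack(a)[:,:,::-1])
E
```

```text
3.2 [535.82875722 147.85351023 279.25196824]
```

View pics/pre2.png

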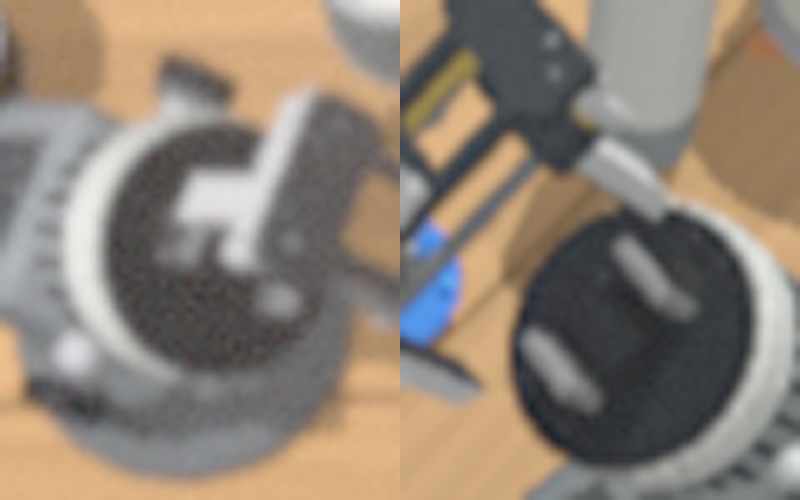

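```bash
python3 - <<'E'
from h import *
np.set_printoptions(precision=1,suppress=True)
def pr(n,X):
    c=C[n];q=np.array(c["R"])@X+c["t"];return np.array([c["fx"]*q[0]/q[2]+c["cx"],c["fy"]*q[1]/q[2]+c["cy"]])
a=np.array([-.241,-.597,.765]);X=np.array([.287,.71,.643]);Y=np.cross(a,X);t=np.array([535.8,147.9,279.3]);D=np.array([552,186,230.6])
for n in C:
    print(n,"tips",[pr(n,t+s*52*X) for s in(1,-1)])
    for s in(1,-1):
        print("  pad top corners",s,[pr(n,D+30*a+s*x*X+y*Y) for x in(31,21) for y in(-17,17)],"outer base",[pr(n,D+3*a+s*31*X+y*Y) for y in(-17,17)],"px per 5mm X",pr(n,D+5*X)-pr(n,D),"Y",pr(n,D+5*Y)-pr(n,D))
E
```

```text
scene tips [array([377.4, 144.3]), array([349.7, 172.1])]
  pad top corners 1 [array([381.4, 157.9]), array([374.3, 149.5]), array([378.7, 160.5]), array([371.7, 152.1])] outer base [array([385.9, 160.4]), array([378.9, 152.2])] px per 5mm X [ 1.3 -1.3] Y [-1.  -1.2]
  pad top corners -1 [array([365. , 174.1]), array([358.3, 165.5]), array([367.6, 171.5]), array([360.8, 163. ])] outer base [array([369.7, 176.3]), array([363.1, 167.9])] px per 5mm X [ 1.3 -1.3] Y [-1.  -1.2]
top tips [array([253.5, 159.9]), array([282.5, 175.2])]
  pad top corners 1 [array([256., 157.]), array([251.5, 167.9]), array([258.8, 158.5]), array([254.4, 169.4])] outer base [array([251.5, 156.8]), array([247.1, 167.5])] px per 5mm X [-1.4 -0.7] Y [-0.6  1.5]
  pad top corners -1 [array([273., 166.]), array([268.7, 176.6]), array([270.3, 164.6]), array([266. , 175.3])] outer base [array([268.3, 165.7]), array([264.1, 176.1])] px per 5mm X [-1.4 -0.7] Y [-0.6  1.5]
```

Projected pad corners match the scene view to about 1 px. I'll advance slowly, stopping slightly short, and watch the force.

Request:
move_arm(dp=[[2.8,6.6,-8.4],[2.8,6.6,-8.4],[2.8,6.6,-8.4],[2.8,6.6,-8.4],[2.8,6.6,-8.4],[0,0,0]], rotation=[[0,0,0],[0,0,0],[0,0,0],[0,0,0],[0,0,0],[0,0,0]], hand=[1,1,1,1,1,1])

```text
clock: 4.05
eef_pos: [550.0, 180.8, 237.6]
eef_rot: [2.442, -0.001, 2.758]
wrist_force: [-0.0, 0.1, 0.1]
finger_gap: 94.1
finger_force: 0.0
```

Request:
move_arm(dp=[[0,0,0],[0,0,0],[0,0,0]], rotation=[[0,0,0],[0,0,0],[0,0,0]], hand=[0.7,0.66,0.66], newtons=10)

```text
clock: 4.42
eef_pos: [550.2, 180.2, 238.7]
eef_rot: [2.442, 0.001, 2.757]
wrist_force: [-1.1, -2.7, -0.4]
finger_gap: 67.5
finger_force: 1.3
```

The down-slope finger touched first, so I'll shift along the slope to centre.

Request:
move_arm(dp=[[-0.7,-1.8,-1.6],[0,0,0],[0,0,0]], rotation=[[0,0,0],[0,0,0],[0,0,0]], hand=[0.66,0.66,0.66])

```text
clock: 4.8
eef_pos: [549.4, 178.4, 236.7]
eef_rot: [2.442, 0.0, 2.758]
wrist_force: [-1.3, -2.5, -0.4]
finger_gap: 61.9
finger_force: 1.0
```

Request:
move_arm(dp=[[0,0,0],[0,0,0]], rotation=[[0,0,0],[0,0,0]], hand=[0.6,0.6])

```text
clock: 5.05
eef_pos: [549.5, 178.6, 237.0]
eef_rot: [2.441, 0.001, 2.758]
wrist_force: [-1.3, -2.2, 2.2]
finger_gap: 56.8
finger_force: 5.9
```

Request:
move_arm(dp=[[0,0,0],[0,0,0],[0,0,0],[0,0,0]], rotation=[[0,0,0],[0,0,0],[0,0,0],[0,0,0]], hand=[0.5,0.45,0.42,0.42], newtons=30)

```text
clock: 5.55
eef_pos: [549.4, 178.3, 237.3]
eef_rot: [2.442, 0.001, 2.758]
wrist_force: [-5.0, -7.2, 6.3]
finger_gap: 44.5
finger_force: 30.1
```

Both pads are fully in, with the gap at their stops. Drawing off along the axis.

Request:
move_arm(dp=[[-0.7,-1.8,2.3],[-0.7,-1.8,2.3],[-1.0,-2.4,3.1],[-1.0,-2.4,3.1],[0,0,0]], rotation=[[0,0,0],[0,0,0],[0,0,0],[0,0,0],[0,0,0]], hand=[0.4,0.4,0.4,0.4,0.4], newtons=40)

```text
clock: 6.18
eef_pos: [546.1, 170.0, 247.9]
eef_rot: [2.441, 0.001, 2.757]
wrist_force: [0.5, -0.0, -1.2]
finger_gap: 43.5
finger_force: 40.0
```

Request:
move_arm(dp=[[-2.4,-6,7.6],[-4.8,-12,15.3],[-4.8,-12,15.3],[-4.8,-12,15.3],[-4.8,-12,15.3],[0,0,10],[0,0,0]], rotation=[[0,0,0],[0,0,0],[0,0,0],[0,0,0],[0,0,0],[0,0,0],[0,0,0]], hand=[0.4,0.4,0.4,0.4,0.4,0.4,0.4])

```text
clock: 7.05
eef_pos: [524.6, 116.3, 327.1]
eef_rot: [2.441, 0.002, 2.758]
wrist_force: [-0.1, 0.2, -1.6]
finger_gap: 43.1
finger_force: 40.0
```

```bash
python3 - <<'E'
from cell import manip,camera
import cv2,numpy as np
s=manip.read_state();print(s['clock'],s['joints'],s['eef_pos'],s['wrist_force'])
a=[]
for n,u,v in(("top",220,110),("scene",330,70)):
    I=camera(n)["image"];c=cv2.resize(I[v:v+125,u:u+100],(400,500),interpolation=2);a.append(np.uint8(255*(c/255.)**.6))
cv2.imwrite("pics/off.png",np.hstack(a)[:,:,::-1])
E
```

```text
7.05 [-0.17776076  0.05712428  1.67143362  0.7095346   1.31647708 -1.51657482] [524.59219829 116.31361606 327.06362274] [-0.11974866  0.15021714 -1.63246385]
```

View pics/off.png

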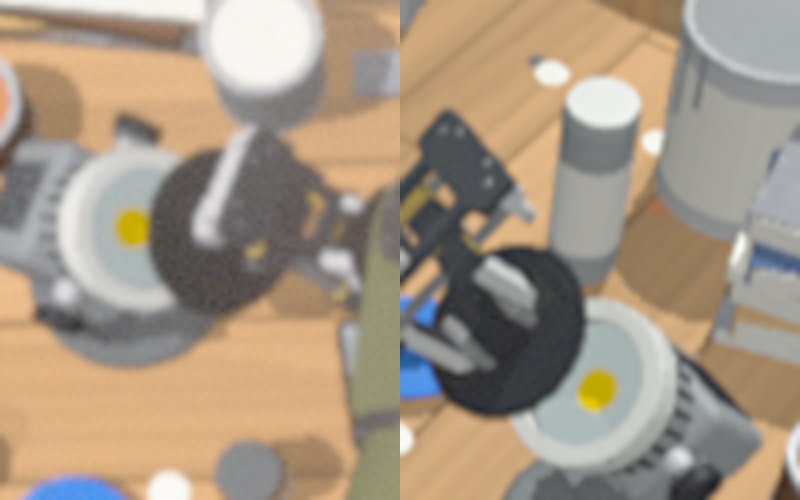

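The cap is off and hanging square in the fingers, with the lamp's front exposed (bright ring at top crop (130,230)). Next I'll level it and carry it over the tray.

Request:
move_arm(dp=[[0,-25,0],[5,-40,0],[5,-45,0],[5,-45,0],[5,-45,0],[5,-45,0],[5,-45,0],[5,-45,0],[5,-45,0],[5,-30,0]], rotation=[[-0.0927,0.0375,0],[-0.0927,0.0375,0],[-0.0927,0.0375,0],[-0.0927,0.0375,0],[-0.0927,0.0375,0],[-0.0927,0.0375,0],[-0.0927,0.0375,0],[0,0,0],[0,0,0],[0,0,0]], hand=[0.4,0.4,0.4,0.4,0.4,0.4,0.4,0.4,0.4,0.4])

```text
clock: 8.4
eef_pos: [569.6, -295.2, 325.1]
eef_rot: [3.141, -0.002, 2.758]
wrist_force: [-0.3, 0.1, -2.1]
finger_gap: 43.8
finger_force: 40.0
```

Request:
move_arm(dp=[[0,0,0],[0,0,0]], rotation=[[0,0,0],[0,0,0]], hand=[0.4,0.4])

```text
clock: 8.65
eef_pos: [569.6, -292.9, 325.9]
eef_rot: [3.141, -0.001, 2.759]
wrist_force: [0.1, 0.3, -1.1]
finger_gap: 43.1
finger_force: 40.0
```

Request:
move_arm(dp=[[3,-24,0],[3,-23,0],[0,0,-30],[0,0,-50],[0,0,-50],[0,0,-50],[0,0,-45],[0,0,-30],[0,0,0],[0,0,0]], rotation=[[0,0,0],[0,0,0],[0,0,0],[0,0,0],[0,0,0],[0,0,0],[0,0,0],[0,0,0],[0,0,0],[0,0,0]], hand=[0.4,0.4,0.4,0.4,0.4,0.4,0.4,0.4,0.4,0.4])

```text
clock: 9.9
eef_pos: [576.2, -340.6, 73.3]
eef_rot: [-3.141, 0.002, 2.759]
wrist_force: [-0.2, 0.7, -1.2]
finger_gap: 43.3
finger_force: 40.0
```

```bash
python3 - <<'E'
from cell import manip,camera
import cv2,numpy as np
s=manip.read_state();print(s['clock'],s['joints'],s['eef_pos'],s['wrist_force'])
a=[]
for n,u,v in(("top",370,110),("scene",180,260)):
    I=camera(n)["image"];c=cv2.resize(I[v:v+130,u:u+130],(400,400),interpolation=2);a.append(np.uint8(255*(c/255.)**.6))
cv2.imwrite("pics/tray.png",np.hstack(a)[:,:,::-1])
E
```

```text
9.9 [-5.88550896e-01  6.84726404e-01  1.27064258e+00  4.64484685e-05
  1.18397973e+00 -1.77635137e+00] [ 576.23695225 -340.59668853   73.34957882] [-0.165091    0.66881773 -1.17212263]
```

View pics/tray.png

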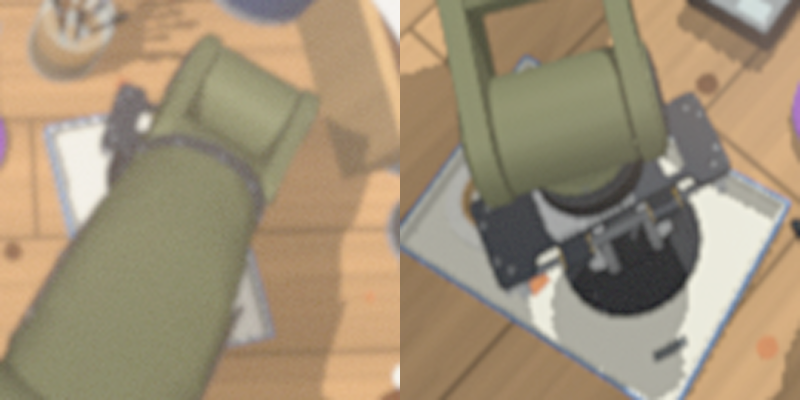

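The cap is level over the empty half of the tray, at about (632,250) in the scene crop, and inside the walls. Lowering gently.

Request:
move_arm(dp=[[0,0,-10],[0,0,-10],[0,0,-6],[0,0,-4],[0,0,-3],[0,0,-2],[0,0,0]], rotation=[[0,0,0],[0,0,0],[0,0,0],[0,0,0],[0,0,0],[0,0,0],[0,0,0]], hand=[0.4,0.4,0.4,0.4,0.4,0.4,0.4])

```text
clock: 10.88
eef_pos: [575.4, -340.8, 36.4]
eef_rot: [-3.142, -0.0, 2.758]
wrist_force: [0.0, 0.4, -1.5]
finger_gap: 43.3
finger_force: 40.0
```

Request:
move_arm(dp=[[0,0,-1.5],[0,0,-1.5],[0,0,0]], rotation=[[0,0,0],[0,0,0],[0,0,0]], hand=[0.4,0.4,0.4])

```text
clock: 11.25
eef_pos: [575.5, -340.9, 33.5]
eef_rot: [-3.142, 0.0, 2.758]
wrist_force: [-0.1, 0.6, -1.2]
finger_gap: 43.4
finger_force: 40.0
```

Request:
move_arm(dp=[[0,0,-1.5],[0,0,-1],[0,0,0]], rotation=[[0,0,0],[0,0,0],[0,0,0]], hand=[0.4,0.4,0.4])

```text
clock: 11.62
eef_pos: [575.8, -341.0, 33.1]
eef_rot: [-3.141, 0.001, 2.758]
wrist_force: [-6.4, 4.1, 16.2]
finger_gap: 43.8
finger_force: 40.2
```

Request:
move_arm(dp=[[0,0,-1],[0,0,-0.5],[0,0,0]], rotation=[[0,0,0],[0,0,0],[0,0,0]], hand=[0.4,0.4,0.4])

```text
clock: 12.0
eef_pos: [576.0, -341.1, 32.9]
eef_rot: [-3.141, 0.002, 2.758]
wrist_force: [-11.4, 7.0, 27.4]
finger_gap: 43.9
finger_force: 40.2
```

Contact at 33 mm, as expected. I'll relieve the load, release and rise.

Request:
move_arm(dp=[[0,0,1],[0,0,1],[0,0,0],[0,0,0],[0,0,0],[0,0,0],[0,0,0],[0,0,0]], rotation=[[0,0,0],[0,0,0],[0,0,0],[0,0,0],[0,0,0],[0,0,0],[0,0,0],[0,0,0]], hand=[0.4,0.4,0.5,0.6,0.7,0.85,0.95,0.95])

```text
clock: 13.0
eef_pos: [575.4, -340.8, 31.2]
eef_rot: [3.142, -0.0, 2.758]
wrist_force: [0.4, 0.2, -0.7]
finger_gap: 88.8
finger_force: 0.0
```

Request:
move_arm(dp=[[0,0,5],[0,0,10],[0,0,20],[0,0,40],[0,0,50],[-10,40,0],[-10,40,0],[-10,40,0],[-10,40,0],[-10,40,0]], rotation=[[0,0,0],[0,0,0],[0,0,0],[0,0,0],[0,0,0],[0,0,0],[0,0,0],[0,0,0],[0,0,0],[0,0,0]], hand=[0.95,0.95,0.95,0.95,0.95,0.8,0.5,0.2,0,0])

```text
clock: 14.25
eef_pos: [525.2, -139.7, 158.0]
eef_rot: [3.141, 0.002, 2.758]
wrist_force: [1.1, 0.6, 0.7]
finger_gap: 42.8
finger_force: 0.0
```

```bash
python3 - <<'E'
from cell import manip,camera
import cv2,numpy as np,pickle
s=manip.read_state();print(s['clock'],s['joints'],s['eef_pos'],s['eef_rot'],s['wrist_force'])
a=[]
for n,u,v in(("top",290,120),("scene",180,200)):
    c=camera(n);pickle.dump(c,open(n+".pkl","wb"));I=c["image"];c=cv2.resize(I[v:v+195,u:u+156],(400,500),interpolation=2);a.append(np.uint8(255*(c/255.)**.6))
cv2.imwrite("pics/placed.png",np.hstack(a)[:,:,::-1])
E
```

```text
14.25 [-3.27317550e-01  3.27503122e-01  1.59902826e+00 -7.68214026e-06
  1.21328835e+00 -1.51426215e+00] [ 525.1555463  -139.65624336  158.02420168] [3.14149967e+00 1.77049535e-03 2.75774352e+00] [1.05651171 0.55117522 0.65430378]
```

View pics/placed.png

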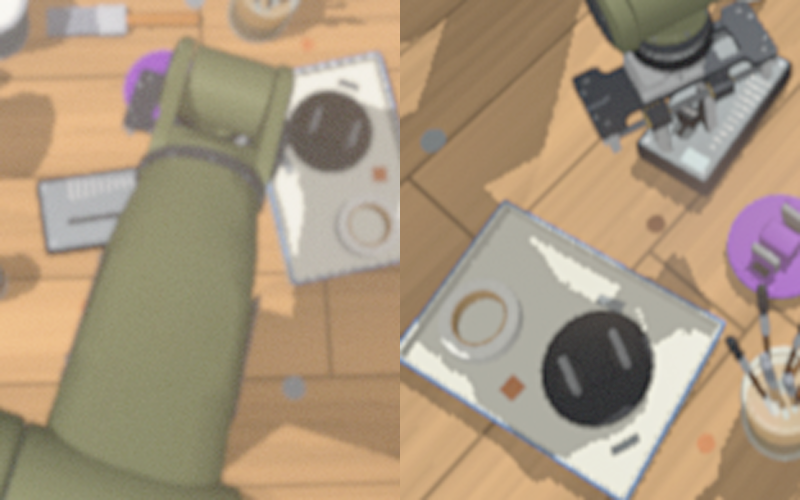

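The cap lies flat in the empty half, pads up, at about (598,368) in the scene crop, with the tape undisturbed. Now for the fader: turn the shut fingers and drop in behind it, on its -y side.

Request:
move_arm(dp=[[-13,5,0],[-13,5,0],[-13,5,0],[-12,5,0],[0,0,-40],[0,0,-40],[0,0,-20],[0,0,-8],[0,0,0]], rotation=[[0,0,0.1265],[0,0,0.1265],[0,0,0.1265],[0,0,0.1265],[0,0,0],[0,0,0],[0,0,0],[0,0,0],[0,0,0]], hand=[0,0,0,0,0,0,0,0,0])

```text
clock: 15.48
eef_pos: [474.8, -121.2, 49.1]
eef_rot: [-3.141, 0.001, -3.02]
wrist_force: [-0.3, -0.4, -0.4]
finger_gap: -0.1
finger_force: 0.0
```

Request:
move_arm(dp=[[-1,8,0],[-1,8,0],[-1,8,0],[-1,8,0],[-1,8,0],[-1,8,0],[0,0,0]], rotation=[[0,0,0],[0,0,0],[0,0,0],[0,0,0],[0,0,0],[0,0,0],[0,0,0]], hand=[0,0,0,0,0,0,0])

```text
clock: 16.35
eef_pos: [468.2, -72.2, 48.3]
eef_rot: [3.141, -0.0, -3.019]
wrist_force: [0.3, 0.7, 0.9]
finger_gap: 0.4
finger_force: 0.0
```

Request:
move_arm(dp=[[-1,8,0],[-1,8,0],[-1,8,0],[-1,8,0],[-1,8,0],[-1,8,0]], rotation=[[0,0,0],[0,0,0],[0,0,0],[0,0,0],[0,0,0],[0,0,0]], hand=[0,0,0,0,0,0])

```text
clock: 17.1
eef_pos: [462.3, -24.3, 48.4]
eef_rot: [3.142, -0.0, -3.019]
wrist_force: [0.6, -1.8, -0.6]
finger_gap: 0.1
finger_force: 0.8
```

Request:
move_arm(dp=[[-0.5,4,0],[-0.5,4,0],[0,0,0]], rotation=[[0,0,0],[0,0,0],[0,0,0]], hand=[0,0,0])

```text
clock: 17.48
eef_pos: [461.4, -16.6, 48.5]
eef_rot: [3.141, 0.0, -3.019]
wrist_force: [1.0, -0.3, -0.5]
finger_gap: 0.5
finger_force: 0.0
```

Request:
move_arm(dp=[[-0.3,3,0],[-0.3,3,0],[0,0,0]], rotation=[[0,0,0],[0,0,0],[0,0,0]], hand=[0,0,0])

```text
clock: 17.85
eef_pos: [461.4, -14.6, 48.8]
eef_rot: [-3.135, 0.001, -3.019]
wrist_force: [-0.0, -37.9, -2.1]
finger_gap: 0.9
finger_force: 18.7
```

That's the end stop. Back off, rise clear and check.

Request:
move_arm(dp=[[0.3,-4,0],[0.5,-6,0],[0.5,-10,10],[0,0,40],[0,0,50],[-20,-40,20],[-20,-50,0],[-20,-50,0],[-20,-50,0],[0,0,0]], rotation=[[0,0,0],[0,0,0],[0,0,0],[0,0,0],[0,0,0],[0,0,0],[0,0,0],[0,0,0],[0,0,0],[0,0,0]], hand=[0,0,0,0,0,0,0,0,0,0])

```text
clock: 19.1
eef_pos: [380.9, -223.4, 169.2]
eef_rot: [-3.141, 0.001, -3.024]
wrist_force: [0.6, 0.8, -0.0]
finger_gap: 0.6
finger_force: 0.0
```

```bash
python3 - <<'E'
from cell import manip,camera
import cv2,numpy as np,pickle
s=manip.read_state();print(s['clock'],s['eef_pos'],s['wrist_force'])
a=[]
for n,u,v in(("top",290,120),("scene",220,190)):
    c=camera(n);pickle.dump(c,open(n+".pkl","wb"));I=c["image"];c=cv2.resize(I[v:v+195,u:u+156],(400,500),interpolation=2);a.append(np.uint8(255*(c/255.)**.6))
cv2.imwrite("pics/end.png",np.hstack(a)[:,:,::-1])
E
```

```text
19.1 [ 380.92186639 -223.42873644  169.15472068] [ 0.5626882   0.75650975 -0.03349903]
```

View pics/end.png

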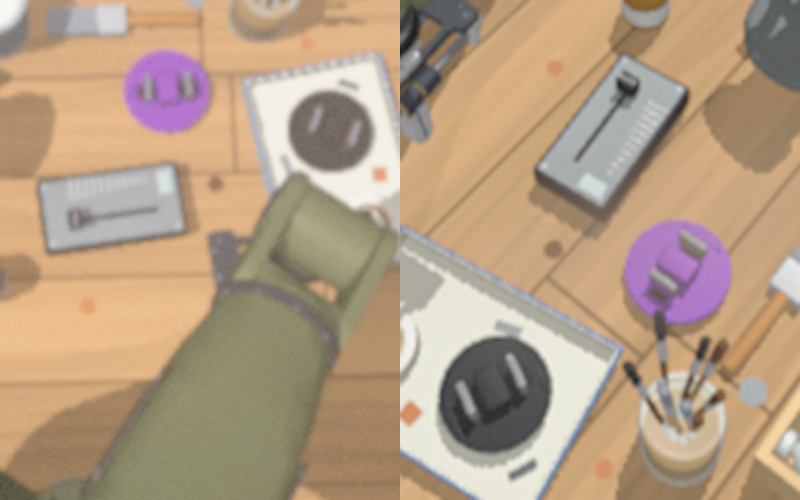

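The fader is at the long-bar end ((628,85) in the scene crop), the cap lies flat in the tray ((495,395)) and the arm is clear.

```bash
python3 -c "
from cell import manip
print(manip.sign_off())"
```

```text
the job is handed in; nothing more can be done
None
```

The job is handed in: the cap lies flat in the empty half of the tray with its pads up, the fader is at its full end stop, and no bystanders were knocked in the views I checked; sign-off returned no verdict.

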